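# Seat a tablet rest's square post in its swivel socket

## Task

Take the tablet rest out of the wooden desk tidy and fit its square post into the steel swivel socket on the desk: feel with light pressure for the angle at which the square goes through the brass insert, then push it gently down until its collar sits on the socket's rim, and let go. Never force it, and leave the mug, the potted plant and the speaker where they stand.

Things in the scene. Friction and masses are not known exactly. Their poses are not given: they have to be found in the camera images.
- rest: Tablet rest, 0.2 to 0.35 kg, upright (z up). Origin: centre of the underside of its square steel post, 16 x 16 mm, sides along x and y, z 0 to 77 mm. Round collar, radius 28 mm, z 43 to 47 mm. On top a grooved oak bar, 110 mm along x, 22 mm wide along y with flat sides, z 77 to 99 mm, centred over the post.
- rest_grip (a point): A good place to grip the rest: middle of the oak bar, 87 mm above the post's underside; close across the bar's 22 mm width (y), firmly (40 to 60 N): sideways loads on the foot can tilt the rest in the grip.
- tidy: Fixed wooden desk tidy. Origin: centre of the underside of its 70 x 70 x 55 mm block. The rest stands in the block's square slot, 19 mm wide, 40 mm deep, its floor 15 mm above the desk; the bar lies along the tidy's x. A pencil tray 30 mm high adjoins on the +x side, to x = 85 mm. Lift the rest straight up by 45 mm to clear it.
- socket: Fixed dark steel swivel socket. Origin: centre of its underside, z up, bore on the z axis. Flange radius 50 mm, 8 mm high; tube radius 31 mm, 35 mm at the rim, 55 mm above the desk. Round bore, radius 12.5 mm, with a funnel mouth widening to 20 mm over the top 12 mm, open down to 8 mm above the desk but for the brass insert.
- insert_top (a point): Centre of the top face of the brass insert in the bore, 30 mm above the desk; 10 mm thick, with a sharp-edged square hole 18.6 mm wide right through. Its angle about z differs each time and is NOT measured (this point's axes are the socket's). It is too stiff to turn in light contact. Each quarter turn holds one matching angle; well centred, the post enters within about 8 degrees of it.
- rim (a point): Centre of the socket's rim, 55 mm above the desk. At a wrong angle the post stops on the insert, its collar 18 mm above the rim. Home, the collar lies on the rim and the post's underside is 12 mm above the desk. A light touch (5 to 10 N) is enough; contact forces over 50 N between rest and socket, added over all touching faces (pressing, wedging, twisting), do damage.
- mug: White mug, bystander, radius 40 mm, 90 mm high, origin at the centre of its underside.
- pot: Terracotta plant pot with a succulent, bystander, radius 36 mm, about 100 mm high, origin at the centre of its underside.
- speaker: Black round loudspeaker, bystander, radius 35 mm, 106 mm high, origin at the centre of its underside.
Things that resemble listed ones, but are neither listed nor needed, are in the scene too. What is shaped like the socket but blue or pink is not meant. Leave any red look-alike of the rest alone.

How it is judged (in metres and radians):
On the way, in this order (a step that is already met when the one before it is completed fails the run):
1. the rest is lifted out of the tidy (height (world z) of rest above 0.057 m), for 0.1 s.
2. the post's foot is in the socket's bore, upright (horizontal distance between rest and socket below 0.006 m and height (world z) of rest below 0.048 m and angle between rest's own z axis and vertical below 0.12 rad), for 0.1 s.
At the end, for the whole second after the job is handed in: The post is through the insert, its underside within 2.5 mm of the fully home height (12 mm above the desk, collar on the rim), within 4 mm of the socket's axis, upright within 0.06 rad, released and at rest (height (world z) of rest below 0.0145 m and horizontal distance between rest and socket below 0.004 m and angle between rest's own z axis and vertical below 0.06 rad and linear speed of rest below 0.02 m/s); the robot touches nothing.
It fails at once if the contact forces between rest and socket, added over all touching faces, pass 50 N (contact force between rest and socket above 50 N).
It fails at once if the rest is tipped by more than 0.6 rad (angle between rest's own z axis and vertical above 0.6 rad).
It fails at once if the mug is knocked or shifted by more than 20 mm (distance of mug from where it was at the start of the episode above 0.02 m).
It fails at once if the pot is knocked or shifted by more than 20 mm (distance of pot from where it was at the start of the episode above 0.02 m).
It fails at once if the speaker is knocked or shifted by more than 20 mm (distance of speaker from where it was at the start of the episode above 0.02 m).
It also fails if it takes over 72 s, if anything falls off the work surface, if the arm or the gripper's body presses on something with over 40 N, if the wrist force passes 120 N, or if a joint passes its speed limit or range.

## Robot

A 7-joint arm with a two-finger parallel gripper is mounted at the origin on the work surface. World frame = base frame: x ahead of the robot, y to its left, z up, the work surface at z = 0. Lengths are in mm, angles in rad, forces in N, time in s.
With the tool pointing down it reaches from about 350 to 775 mm from the base axis. Payload 3.1 kg.
Tool frame: the origin (TCP) lies at the very end of the fingers, on their centre line; the grasp point (between the pads) lies 19 mm behind it; z points along the fingers, y is the direction in which the jaws open and shut (so a half turn about z gives the same grasp; the last joint's range is limited). The gripper opens to 85 mm and grips with 20 to 120 N. Pads are 22 mm wide; open, the fingers measure 114 mm over their backs; the gripper's body (76 mm by 85 mm) begins 54 mm behind the grasp point. The pads swing forward as they close: fully open they stand 13 mm farther back than shut.
Start: joints at [-1.185, 0.311, 0.014, 1.512, -0.004, 1.319, -0.027], TCP at [228.155, 500.463, 231.304] pointing down, gripper open.
Joint ranges: [-2.7, 2.7], [-0.3, 1.91], [-1.27, 1.3], [0.12, 2.57], [-1.44, 4.58], [0.2, 2.03], [-3.05, 3.05]. Speed limits (rad/s): [2.79, 2.79, 3.14, 3.14, 3.14, 3.14, 3.14].

## Interface

Orientations are given as a 3x3 rotation matrix whose columns are the frame's x, y, z axes.
In Python, from cell import env gives the robot as it stands. The module is installed in compiled form; this text tells all that it offers.
- The arm moves only by the tool carry_out, never from a script. Its argument "motion" is a list of rows, each a list of 2 entries, a list of its own where there are three numbers: the shift along the tool's x, y, z in m, then the turn, a rotation vector about the tool's x, y, z in rad. A call has 1 to 12 rows; each row is the pose to reach, as a shift and turn from the pose commanded when the call began, along the tool's axes at that moment; what a row does not reach only later rows make up. A row lasts 1/8 s, in which the tool goes at most 62.5 mm and 10.7 degrees, less where a joint would pass 70% of its speed; a pose out of reach is approached as far as the arm can. A call with a gripper value outside its range is refused whole. "gripper" is the closure in counts, from 0 (fully open) to 255 (shut), set as the call begins (left out, the last holds). The fingers move at their own pace and stop on an object; "squeeze" is the grip in N (left out, the last holds). Time passes only in rows, so rows that repeat a pose let the fingers close. It gives the time, the measured TCP pose, the force and the opening at its end, in the units of the state.
- env.observe(): the state, without advancing time (a new reading comes with each control period).
- env.camera(name): name is "scene" or "top" or "wrist"; returns a dict with "image" (480x640x3 uint8, blue, green, red), "fx", "fy", "cx", "cy" (pixels), "pose" (4x4, takes a point from camera to world coordinates). Camera axes: x right, y down, z forward; pixel columns grow to the right and rows downward; lengths in mm; the calibration is good to about 2 mm. A picture is of the moment at which its call begins. There is no depth.
- env.sign_off(): hands the job in, once; it reports no verdict.
Trained networks look in a picture, given as the dict that the camera call returned (one of the last four; its "shot" number tells which), for a name from the list of things; names that differ only in an ending like _2 or _b are one class to them, and where a whole thing is asked for, a point or a joint stands for the part that bears it (a point fixed in the world has none). Each returns a list of dicts, best first, with "p" (0 to 1); they miss things now and then, are a little off and sometimes report something else, mostly with a low value. They report only what shows in the picture. A call takes as long as a camera call. They do not tell look-alikes from the thing itself.
- env.search_frame(picture, name): "extent" ([left, top, right, bottom] in pixels, round what is visible of it).
- env.outline_of(picture, name): "mask" (480x640 bool, what is visible of it) and "extent" ([left, top, right, bottom] in pixels, round what is visible of it).
The state is a dict: "time_s": time; "joints": joint angles; "dq": joint speeds; "effort": joint torques, N m; "tcp_pos": TCP position; "ee_rot": TCP orientation; "force": force on the tool from outside, world axes, zero at the start; "wrist_torque": the same for the moment, N m; "grip_width": opening from 0.0 (shut) to 1.0 (fully open).
Only numpy, scipy, OpenCV 4.12 (cv2) and the standard library are available. Lean on these libraries where they do the work, as an engineer would, in place of code of your own. Each camera call takes 0.05 s, during which the arm holds its last target. There are 200 camera calls.

## Working session

There is one attempt and no reset: what is moved stays moved. The work goes in short steps, Python scripts to look and compute and a tool call to move; the robot and the scene stay as the last step left them, time stands still between calls to the robot, and variables do not carry over. Pictures are saved under pics/ and viewed, about 8 in all and at most 12, crops included, and the job is handed in when it is done.

Besides the shell and the picture viewer there is one more tool, called after "Call:" as name([rows], argument=value, ...), one row to a line, values as JSON. carry_out: Moves the arm, as the interface text tells. Its arguments: {"type":"object","properties":{"motion":{"type":"array"},"gripper":{"type":"number"},"squeeze":{"type":"number"}},"required":["motion"]}

```bash
mkdir -p pics; cat > h.py <<'E'
import numpy as np, cv2
from cell import env
def px2w(c,u,v,z):
    P=np.array(c['pose']); d=P[:3,:3]@np.array([(u-c['cx'])/c['fx'],(v-c['cy'])/c['fy'],1]); o=P[:3,3]
    return o+d*(z-o[2])/d[2]
def w2px(c,p):
    P=np.array(c['pose']); q=P[:3,:3].T@(np.array(p)-P[:3,3]); return np.array([c['fx']*q[0]/q[2]+c['cx'],c['fy']*q[1]/q[2]+c['cy']])
E
python3 - <<'E'
from h import *
s=env.observe(); print(s)
a=env.camera('scene'); b=env.camera('top')
cv2.imwrite('pics/scene.png',a['image']); cv2.imwrite('pics/top.png',b['image'])
for c in (a,b):
  print(np.round(c['pose'],3),c['fx'])
  for n in ['rest','tidy','socket','mug','pot','speaker']:
    print(n,[(np.round(x['extent']),round(x['p'],2)) for x in env.search_frame(c,n)])
E
```

```text
{'time_s': 0.0, 'joints': array([-1.18471272,  0.31172258,  0.01400821,  1.51304996, -0.00441235,
        1.31919528, -0.02719723]), 'dq': array([-3.06876082e-04,  3.45502503e-04, -1.78814049e-04, -1.52318667e-03,
        3.85839796e-04, -1.07459914e-03,  5.12792653e-05]), 'effort': array([-3.18078819e-04, -3.79908371e+01,  1.45704844e-01, -2.30595624e+01,
        1.20438388e-02,  1.33287164e-02, -2.52147871e-06]), 'tcp_pos': array([227.86259764, 499.78173734, 230.22567145]), 'ee_rot': array([[-9.09912835e-01,  4.14798554e-01, -8.90648976e-04],
       [ 4.14799500e-01,  9.09910255e-01, -2.16847958e-03],
       [-8.90715550e-05, -2.34256815e-03, -9.99997252e-01]]), 'force': array([ 0.2200973 ,  0.15213743, -0.67592933]), 'wrist_torque': array([ 0.0071825 , -0.03438629,  0.0135673 ]), 'grip_width': 0.9973525036424634}
[[ 3.650000e-01  6.650000e-01 -6.510000e-01  1.321789e+03]
 [ 9.310000e-01 -2.530000e-01  2.640000e-01 -3.103360e+02]
 [ 1.100000e-02 -7.030000e-01 -7.110000e-01  9.459920e+02]
 [ 0.000000e+00  0.000000e+00  0.000000e+00  1.000000e+00]] 550.2492694605116
rest [(array([197
[... 419 characters left out ...]
1.97000e-01  3.42101e+02]
 [-9.84000e-01 -1.75000e-01  3.50000e-02 -1.19340e+01]
 [ 1.00000e-03 -2.00000e-01 -9.80000e-01  9.66990e+02]
 [ 0.00000e+00  0.00000e+00  0.00000e+00  1.00000e+00]] 476.76900099456043
rest [(array([364., 337., 429., 368.]), 0.96), (array([390., 244., 417., 303.]), 0.88), (array([487., 266., 560., 325.]), 0.32)]
tidy [(array([376., 236., 422., 302.]), 0.69)]
socket [(array([223., 218., 272., 273.]), 0.87), (array([210., 145., 253., 188.]), 0.72), (array([223., 307., 272., 358.]), 0.62)]
mug [(array([319., 120., 362., 182.]), 0.81)]
pot [(array([488., 268., 560., 327.]), 0.63), (array([221., 219., 274., 270.]), 0.54)]
speaker [(array([100., 172., 154., 218.]), 0.64)]
```

View pics/scene.png

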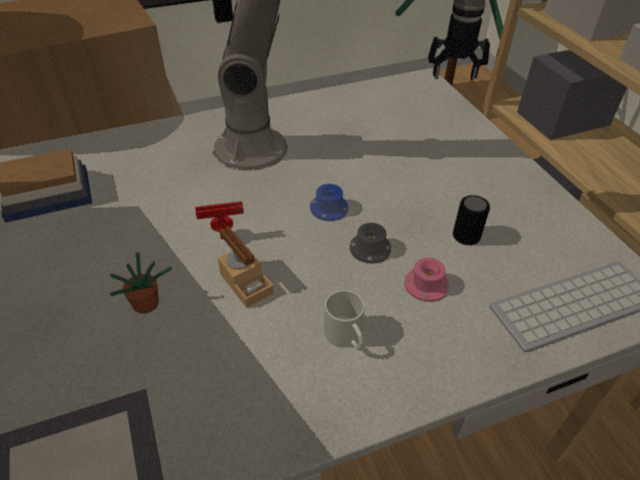

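View pics/top.png

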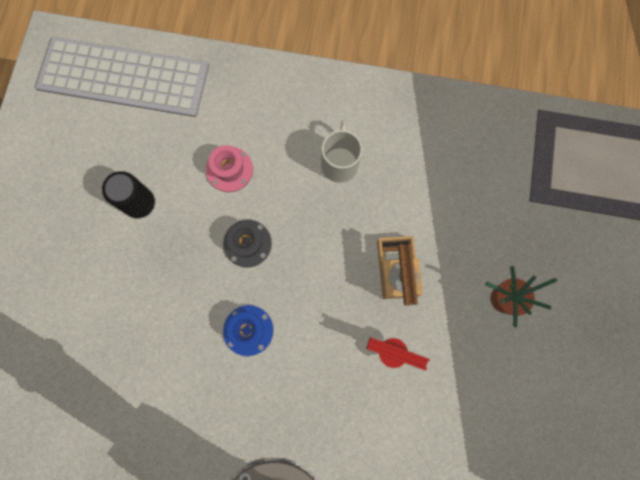

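The scenes show these candidates. For the rest: the oak bar at top (408,274) in the tidy, and the red look-alike at (397,352). For the socket: dark grey at (246,240), blue at (247,330), pink at (227,163). I choose the oak bar and the dark grey socket, and will check both in one close crop.

```bash
python3 - <<'E'
from h import *
c=env.camera('top'); im=c['image']; a=env.camera('scene')
A=cv2.resize(im[225:315,360:440],None,fx=5,fy=5,interpolation=cv2.INTER_CUBIC)
B=cv2.resize(im[205:280,210:285],None,fx=5,fy=5,interpolation=cv2.INTER_CUBIC)
o=np.zeros((450,780,3),np.uint8); o[:450,:400]=A; o[:375,402:777]=B; cv2.imwrite('pics/crop.png',o)
for cc in(c,a):
  for n in('rest','socket'):
    for r in env.outline_of(cc,n):
      m=r['mask']; px=im if cc is c else a['image']
      print(n,round(r['p'],2),np.round(r['extent']),px[m].mean(0).round())
      if n=='rest':
        (x,y),wh,an=cv2.minAreaRect(np.argwhere(m)[:,::-1].astype(np.float32)); print(x,y,wh,an, px2w(cc,x,y,114))
for (u,v) in [(408,274),(405,247),(411,303)]: print('bar',px2w(c,u,v,114))
print('sock',px2w(c,245,239,55), px2w(a,372,231,55))
E
```

```text
rest 0.76 [365. 338. 429. 368.] [ 49.  53. 161.]
397.5595703125 352.80511474609375 (63.88005447387695, 29.57726287841797) 4.899092674255371 [ 339.61748874 -161.91658165  114.        ]
rest 0.73 [388. 245. 418. 303.] [ 64.  84. 108.]
402.30718994140625 274.25872802734375 (60.573822021484375, 27.29000473022461) 87.39744567871094 [ 477.25899513 -150.56673459  114.        ]
socket 0.78 [223. 220. 271. 268.] [73. 75. 77.]
socket 0.76 [210. 145. 254. 188.] [119. 104. 181.]
socket 0.6 [224. 305. 275. 359.] [137.  79.  56.]
rest 0.84 [195. 200. 246. 231.] [26. 29. 95.]
219.37002563476562 216.5900115966797 (28.425689697265625, 48.931785583496094) 81.8698959350586 [ 391.76608175 -175.31212881  114.        ]
rest 0.8 [223. 226. 253. 272.] [49. 66. 88.]
232.0176544189453 249.77059936523438 (44.57920837402344, 26.140121459960938) 49.39870071411133 [ 502.72475293 -176.08442194  114.        ]
socket 0.89 [313. 183. 349. 220.] [91. 62. 54.]
socket 0.8 [401. 256. 449. 302.] [ 81.  73. 129.]
socket 0.75 [351. 222. 392. 265.] [53. 56. 58.]
bar [ 479.55051261 -160.57716758  114.        ]
bar [ 527.51966387 -148.32162464  114.        ]
bar [ 429.15808274 -173.04520934  114.        ]
sock [500.31994009 151.75210122  55.        ] [501.2328692  155.97138351  55.        ]
```

View pics/crop.png

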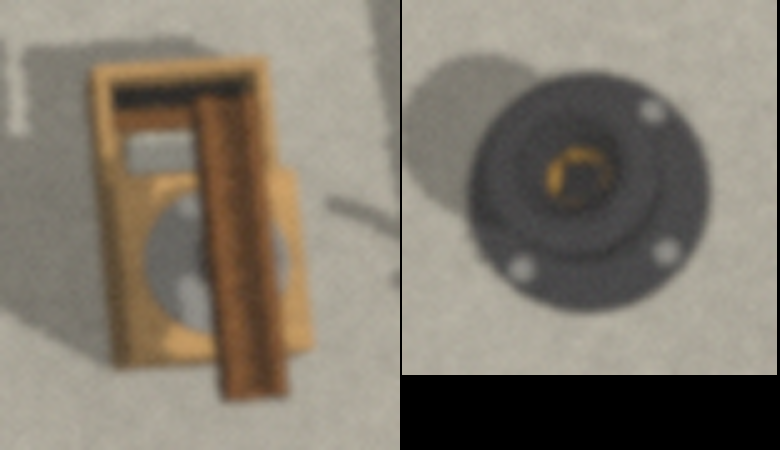

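The crop confirms the choices: the oak bar with its grey collar in the wooden block (bar centre at top px 408,274), and the dark socket with a brass insert (bore centre at px 246,240). Next I check the wrist camera mount so I can look into the socket on the way.

```bash
python3 - <<'E'
from h import *
s=env.observe(); w=env.camera('wrist'); R=np.array(s['ee_rot']);P=np.array(w['pose'])
print((R.T@(P[:3,3]-s['tcp_pos'])).round(1),(R.T@P[:3,:3]).round(3),w['fx'])
print(R.T@np.array([500.5-227.9,153-499.8,0]))
E
```

```text
[  74.2   -0.7 -142.4] [[ 0.    -0.957 -0.289]
 [ 1.     0.     0.001]
 [-0.    -0.289  0.957]] 432.57197001086973
[-3.91881862e+02 -2.02508287e+02  8.56244041e-03]
```

Call:
carry_out([
  [[-0.042,-0.027,0],[0,0,0.12]],
  [[-0.084,-0.054,0],[0,0,0.24]],
  [[-0.126,-0.082,0.01],[0,0,0.36]],
  [[-0.168,-0.109,0.02],[0,0,0.48]],
  [[-0.21,-0.136,0.03],[0,0,0.6]],
  [[-0.252,-0.163,0.04],[0,0,0.72]],
  [[-0.294,-0.19,0.05],[0,0,0.84]],
  [[-0.336,-0.218,0.06],[0,0,0.96]],
  [[-0.378,-0.245,0.07],[0,0,1.08]],
  [[-0.419,-0.272,0.08],[0,0,1.2]],
  [[-0.419,-0.272,0.08],[0,0,1.2]],
  [[-0.419,-0.272,0.08],[0,0,1.2]],
])

```text
time_s: 2.55
tcp_pos: [496.3, 79.9, 151.2]
ee_rot: [[0.056, 0.998, -0.001], [0.998, -0.056, 0.001], [0.001, -0.001, -1.0]]
force: [-0.0, -0.2, 0.3]
grip_width: 0.998
```

```bash
python3 - <<'E'
from h import *
s=env.observe(); w=env.camera('wrist'); print(s['time_s'],s['tcp_pos'],s['joints'].round(2),np.round(s['ee_rot'],3))
u,v=w2px(w,[500.5,153,55]); print(u,v)
u,v=int(u),int(v);im=w['image']; r=60
cv2.imwrite('pics/w1.png',cv2.resize(im[max(0,v-r):v+r,max(0,u-r):u+r],None,fx=5,fy=5,interpolation=cv2.INTER_CUBIC))
cv2.imwrite('pics/w1full.png',im); np.savez('w1.npz',**{k:w[k] for k in('image','fx','fy','cx','cy','pose')})
E
```

```text
2.55 [496.33756382  79.90913999 151.24046748] [-0.58  0.29  0.49  1.78 -0.15  1.11 -0.1 ] [[ 0.056  0.998 -0.001]
 [ 0.998 -0.056  0.001]
 [ 0.001 -0.001 -1.   ]]
311.6583872872226 109.32330308744642
```

View pics/w1.png

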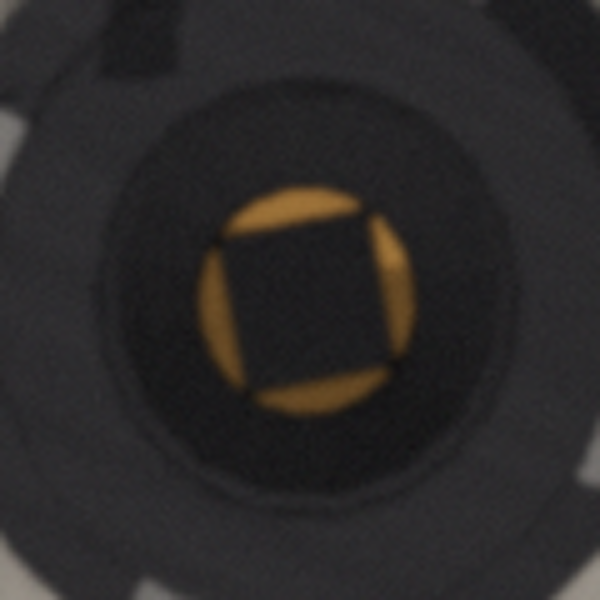

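The crop shows the brass insert with its square hole. Its corners are at about (220,243), (367,212), (393,362) and (250,392) in the 5x crop, so the angle can be measured directly.

```bash
python3 - <<'E'
from h import *
w=np.load('w1.npz')
f=lambda x,y,z:px2w(w,251+(x+.5)/5-.5,49+(y+.5)/5-.5,z)
C=[f(*p,30) for p in[(220,243),(367,212),(393,362),(250,392)]]
print(np.mean(C,0))
for i in range(4):
  d=C[(i+1)%4]-C[i]; print(np.hypot(d[0],d[1]),np.degrees(np.arctan2(d[1],d[0]))%90)
for p in [(200,300),(415,300),(307,186),(307,414)]: print('bore',f(*p,30))
for p in [(103,290),(517,290),(310,80),(310,500)]: print('mouth',f(*p,55))
g=cv2.cvtColor(w['image'],cv2.COLOR_BGR2HSV);m=cv2.inRange(g,(8,100,60),(30,255,255));m[:49]=0;m[170:]=0
pts=cv2.findNonZero(m);(x,y),r=cv2.minEnclosingCircle(pts);print(x,y,r,px2w(w,x,y,30))
E
```

```text
[500.82358422 153.05533421  30.        ]
17.32925289705701 8.097755598975164
16.99743500441086 7.68263258963394
17.179253054434128 8.263112152060103
17.046589669947064 8.188242499703264
bore [488.32184439 154.0907642   30.        ]
bore [513.36310177 152.6873887   30.        ]
bore [501.47109853 165.91769442  30.        ]
bore [500.07807664 140.49701392  30.        ]
mouth [479.27418641 155.56663344  55.        ]
mouth [522.86508819 153.12353812  55.        ]
mouth [502.19100475 174.92946382  55.        ]
mouth [499.88991627 132.62804016  55.        ]
312.0 108.42222595214844 22.77631187438965 [500.7901521  153.49138456  30.        ]
```

Call:
carry_out([
  [[-0.033,-0.009,-0.019],[0,0,0.16]],
  [[-0.066,-0.018,-0.019],[0,0,0.32]],
  [[-0.099,-0.027,-0.019],[0,0,0.48]],
  [[-0.132,-0.036,-0.019],[0,0,0.64]],
  [[-0.165,-0.045,-0.019],[0,0,0.8]],
  [[-0.198,-0.055,-0.019],[0,0,0.96]],
  [[-0.231,-0.064,-0.019],[0,0,1.12]],
  [[-0.263,-0.073,-0.019],[0,0,1.27]],
  [[-0.263,-0.073,-0.019],[0,0,1.27]],
  [[-0.263,-0.073,-0.019],[0,0,1.27]],
])

```text
time_s: 3.85
tcp_pos: [409.5, -177.3, 170.4]
ee_rot: [[0.969, 0.245, 0.001], [0.245, -0.969, 0.001], [0.001, -0.001, -1.0]]
force: [0.6, 0.9, -0.2]
grip_width: 1.002
```

```bash
python3 - <<'E'
from h import *
s=env.observe(); w=env.camera('wrist'); print(s['time_s'],s['tcp_pos'],s['joints'].round(2),np.round(s['ee_rot'],3))
u,v=w2px(w,[479.6,-160.6,114]); print(u,v)
u,v=int(u),int(v);im=w['image']; 
v0=max(0,v-90);u0=max(0,u-100); print(u0,v0)
cv2.imwrite('pics/w2.png',cv2.resize(im[v0:v0+180,u0:u0+200],None,fx=3,fy=3,interpolation=cv2.INTER_CUBIC))
np.savez('w2.npz',**{k:w[k] for k in('image','fx','fy','cx','cy','pose')})
for r in env.outline_of(w,'rest'): print(r['p'],r['extent'],im[r['mask']].mean(0))
E
```

```text
3.85 [ 409.45012423 -177.27742892  170.37228366] [-0.37  0.18  0.85  1.9  -0.16  1.13 -0.78] [[ 0.969  0.245  0.001]
 [ 0.245 -0.969  0.001]
 [ 0.001 -0.001 -1.   ]]
312.24881706127087 111.22185199404743
212 21
0.9 [180.0, 283.3, 353.5, 411.7] [ 19.28930308  20.27358185 107.83184765]
0.68 [268.7, 2.0, 367.1, 233.0] [50.02607562 68.65566459 97.82954779]
0.64 [564.4, 143.7, 640.0, 255.5] [24.82015203 35.27899078 60.18195051]
```

View pics/w2.png

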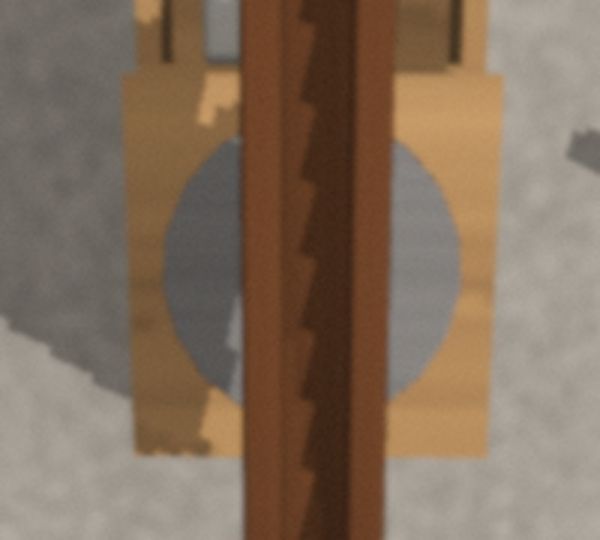

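The crop shows the oak bar running almost vertically, with edges at x≈242 to 394 at the top of the crop and 244 to 384 at the bottom. The grey collar is centred near (312,270), and the block lies around it.

```bash
python3 - <<'E'
from h import *
w=np.load('w2.npz')
f=lambda x,y,z:px2w(w,212+(x+.5)/3-.5,21+(y+.5)/3-.5,z)
print('collar',f(312,270,62),f(163,270,62),f(461,270,62))
a,b=f(318,0,114),f(314,540,114); d=a-b;print(a,b,np.degrees(np.arctan2(d[1],d[0])),'width',np.linalg.norm(f(243,270,114)-f(389,270,114)))
L=f(242,0,114)-f(244,540,114);R=f(394,0,114)-f(384,540,114);
for q in(L,R):print(np.degrees(np.arctan2(q[1],q[0])))
c=f(312,270,62); t=np.radians(12.5); e=np.array([-np.sin(t),np.cos(t),0])
print('block',[f(*p,55) for p in[(122,73),(503,73),(135,458),(488,458)]])
B=np.mean([f(*p,55) for p in[(122,73),(503,73),(135,458),(488,458)]],0);print(B)
g=np.array([480,-161.,0])
R=env.observe()['ee_rot'];print(np.array(R).T@(g-env.observe()['tcp_pos']))
E
```

```text
collar [ 480.1724898  -162.56024716   62.        ] [ 473.39337288 -135.80730824   62.        ] [ 486.94873033 -189.30183474   62.        ]
[ 515.17990446 -153.85917475  114.        ] [ 441.24393222 -172.34614956  114.        ] 14.03841819388204 width 21.430962299302667
13.771703520051831
14.305085254585796
block [array([ 505.04855435, -120.38500642,   55.        ]), array([ 522.1273193 , -187.85732782,   55.        ]), array([ 436.93658853, -137.50720095,   55.        ]), array([ 454.14962032, -205.36010955,   55.        ])]
[ 479.56552062 -162.77741118   55.        ]
[ 72.23382753   1.75028022 170.281484  ]
```

Call:
carry_out([
  [[0.036,0.0015,0],[0,0,0]],
  [[0.072,0.003,0.01],[0,0,0]],
  [[0.072,0.003,0.03],[0,0,0]],
  [[0.072,0.003,0.05],[0,0,0]],
  [[0.072,0.003,0.07],[0,0,0]],
  [[0.072,0.003,0.087],[0,0,0]],
  [[0.072,0.003,0.087],[0,0,0]],
  [[0.072,0.003,0.087],[0,0,0]],
])

```text
time_s: 4.95
tcp_pos: [480.0, -164.8, 83.9]
ee_rot: [[0.97, 0.242, 0.001], [0.242, -0.97, -0.0], [0.001, 0.001, -1.0]]
force: [0.3, -0.0, 0.0]
grip_width: 1.0
```

Call:
carry_out([
  [[0,0,0],[0,0,0]],
  [[0,0,0],[0,0,0]],
  [[0,0,0],[0,0,0]],
  [[0,0,0],[0,0,0]],
  [[0,0,0],[0,0,0]],
  [[0,0,0],[0,0,0]],
  [[0,0,0],[0,0,0]],
  [[0,0,0],[0,0,0]],
  [[0,0,0],[0,0,0]],
  [[0,0,0],[0,0,0]],
], gripper=255, squeeze=55)

```text
time_s: 6.2
tcp_pos: [479.4, -164.4, 83.6]
ee_rot: [[0.97, 0.242, 0.0], [0.242, -0.97, 0.001], [0.0, -0.001, -1.0]]
force: [-1.1, 1.8, 5.5]
grip_width: 0.251
```

Call:
carry_out([
  [[0,0,-0.008],[0,0,0]],
  [[0,0,-0.018],[0,0,0]],
  [[0,0,-0.03],[0,0,0]],
  [[0,0,-0.042],[0,0,0]],
  [[0,0,-0.054],[0,0,0]],
  [[0,0,-0.066],[0,0,0]],
  [[0,0,-0.075],[0,0,0]],
  [[0,0,-0.075],[0,0,0]],
  [[0,0,-0.075],[0,0,0]],
])

```text
time_s: 7.32
tcp_pos: [479.0, -164.5, 157.9]
ee_rot: [[0.97, 0.242, -0.001], [0.242, -0.97, 0.0], [-0.001, -0.001, -1.0]]
force: [1.1, 0.9, -3.2]
grip_width: 0.245
```

```bash
python3 - <<'E'
from h import *
s=env.observe();print(s['tcp_pos'],s['joints'].round(2),s['force'],s['wrist_torque'],s['grip_width'])
R=np.array(s['ee_rot']);print(R.round(3)); print(R.T@(np.array([500.9,153.3,s['tcp_pos'][2]])-s['tcp_pos']))
a=env.camera('scene');t=env.camera('top'); w=env.camera('wrist')
x=[480,-163,120]
def crop(c,p,r,f):
    u,v=w2px(c,p).astype(int); print(u-r,v-r); return cv2.resize(c['image'][max(0,v-r):v+r,max(u-r,0):u+r],(400,400),interpolation=cv2.INTER_CUBIC)
cv2.imwrite('pics/lift.png',np.hstack([crop(a,x,50,4),cv2.resize(w['image'],None,fx=.6,fy=.6)[:400,:].copy() if 0 else cv2.copyMakeBorder(cv2.resize(w['image'],(400,300)),0,100,0,0,0)]))
E
```

```text
[ 478.98906929 -164.54401207  157.92482571] [-0.34  0.35  0.81  1.77 -0.28  1.15 -0.77] [ 1.06643441  0.90171353 -3.22417979] [-0.01556054  0.00357529 -0.02142965] 0.2446989820354199
[[ 0.97   0.242 -0.001]
 [ 0.242 -0.97   0.   ]
 [-0.001 -0.001 -1.   ]]
[ 9.80447923e+01 -3.03137123e+02  9.16685738e-02]
184 189
```

View pics/lift.png

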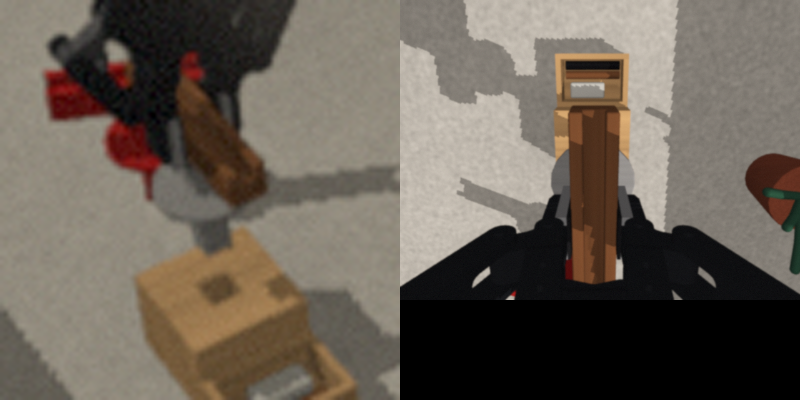

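The rest is cleanly out of the tidy and upright in the grip (post above the slot, collar level). Now I go to a view pose beside the socket at the final yaw of 8.1°, so the same wrist camera sees both the collar and the socket.

Call:
carry_out([
  [[0.001,-0.012,0],[0,0,0.01]],
  [[0.004,-0.04,0],[0,0,0.02]],
  [[0.007,-0.075,0],[0,0,0.03]],
  [[0.01,-0.115,0],[0,0,0.04]],
  [[0.013,-0.155,0],[0,0,0.05]],
  [[0.017,-0.195,0],[0,0,0.06]],
  [[0.02,-0.235,0],[0,0,0.075]],
  [[0.023,-0.27,0.005],[0,0,0.085]],
  [[0.025,-0.298,0.01],[0,0,0.095]],
  [[0.0265,-0.31,0.01],[0,0,0.103]],
  [[0.0265,-0.31,0.01],[0,0,0.103]],
  [[0.0265,-0.31,0.01],[0,0,0.103]],
])

```text
time_s: 8.98
tcp_pos: [430.7, 140.9, 148.6]
ee_rot: [[0.99, 0.138, 0.001], [0.138, -0.99, -0.001], [0.001, 0.001, -1.0]]
force: [0.7, -0.2, -3.6]
grip_width: 0.249
```

```bash
python3 - <<'E'
from h import *
s=env.observe(); w=env.camera('wrist'); im=w['image']
R=np.array(s['ee_rot']);print(s['time_s'],s['tcp_pos'],s['joints'].round(2),R.round(4),s['force'],np.degrees(np.arctan2(R[1,0],R[0,0])))
np.savez('w3.npz',**{k:w[k] for k in('image','fx','fy','cx','cy','pose')},tcp=s['tcp_pos'],R=R)
print(w2px(w,[500.9,153.3,55]))
u,v=w2px(w,[500.9,153.3,30]).astype(int); u0,v0=max(0,u-45),max(0,v-45); print(u0,v0)
A=cv2.resize(im[v0:v0+90,u0:u0+90],None,fx=4,fy=4,interpolation=cv2.INTER_CUBIC)
B=im[120:480,100:540]
o=np.zeros((360,800,3),np.uint8);o[:,:360]=A;o[:,360:]=B;cv2.imwrite('pics/w3.png',o)
E
```

```text
8.975 [430.66231241 140.85341079 148.57074555] [-0.96  0.21  0.7   1.91 -0.15  1.07 -1.63] [[ 9.904e-01  1.381e-01  6.000e-04]
 [ 1.381e-01 -9.904e-01 -7.000e-04]
 [ 5.000e-04  8.000e-04 -1.000e+00]] [ 0.73517207 -0.22558488 -3.64266647] 7.940439189176154
[304.46281481 112.48582645]
259 67
```

View pics/w3.png

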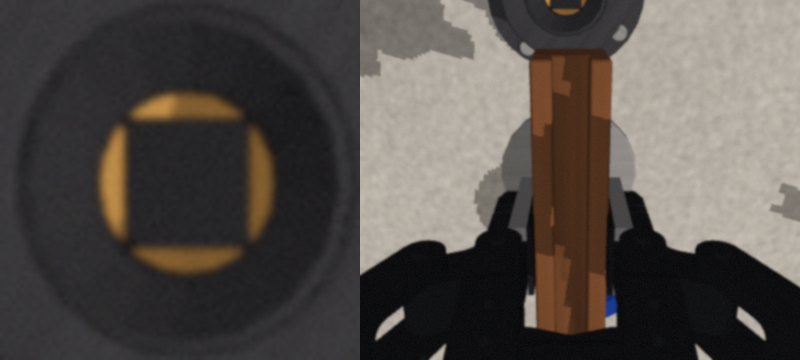

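```bash
python3 - <<'E'
from h import *
w=np.load('w3.npz');R=w['R'];t=w['tcp']
def T(u,v,z): return R.T@(px2w(w,u,v,z)-t)
f=lambda x,y,z:T(259+(x+.5)/4-.5,67+(y+.5)/4-.5,z)
g=lambda x,y,z:T(x-260,y+120,z)
print('sq',f(188,183.5,30),'bore',f(187,182.5,30))
print('mouth',f(180,180,55),'sides',f(127,183,30)-f(249,183,30))
zc=t[2]-21.6
P=[g(502,168,zc),g(635,168,zc),g(531,119,zc),g(611,119,zc)]
for p in P:print('collar',p)
cy=(P[0][1]+P[1][1])/2
for p in P[2:]: print('cx', p[0]-np.sqrt(28**2-(p[1]-cy)**2),cy)
zb=t[2]+30.4
print('bar far',g(571,60,zb),'near',g(571,331,zb), 'edges',g(530,60,zb),g(612,60,zb),g(540,325,zb),g(603,325,zb))
E
```

```text
sq [ 71.02826388  -2.35259551 118.60486987] bore [ 71.16702857  -2.49687518 118.60483018]
mouth [71.66828401 -3.13222365 93.60458956] sides [-3.73172899e-03 -1.76511092e+01 -1.34288115e-02]
collar [  2.79330163 -27.59518131  21.5804282 ]
collar [ 2.80089996 26.91786867 21.62189928]
collar [ 23.76561004 -15.16473183  21.60047345]
collar [23.77071674 16.50276975 21.62456501]
cx 0.012978928708196946 -0.3386563210838194
cx 1.4018462334918382 -0.3386563210838194
bar far [ 55.41442536   0.57591445 -30.37159404] near [-30.82209439   0.64374013 -30.41508606] edges [ 55.41244881 -10.06842786 -30.37969202] [ 55.41640198  11.2206029  -30.36349579] [-28.50050728  -9.14654672 -30.42136114] [-28.4993631   10.74643802 -30.40622827]
```

Call:
carry_out([
  [[0.01,-0.0005,0],[0,0,0]],
  [[0.03,-0.001,0],[0,0,0]],
  [[0.05,-0.002,0],[0,0,0]],
  [[0.064,-0.0025,0],[0,0,0]],
  [[0.0706,-0.0025,0],[0,0,0]],
  [[0.0706,-0.0025,0.005],[0,0,0]],
  [[0.0706,-0.0025,0.01],[0,0,0]],
  [[0.0706,-0.0025,0.01],[0,0,0]],
  [[0.0706,-0.0025,0.01],[0,0,0]],
])

```text
time_s: 10.15
tcp_pos: [499.4, 155.0, 138.3]
ee_rot: [[0.99, 0.141, -0.0], [0.141, -0.99, 0.0], [-0.0, -0.0, -1.0]]
force: [0.9, -1.0, -3.3]
grip_width: 0.251
```

```bash
cat > st.py <<'E'
from h import *
s=env.observe();R=np.array(s['ee_rot']);d=np.array([500.2,153.1,0])-s['tcp_pos']
print(s['time_s'],s['tcp_pos'].round(2),'foot',round(s['tcp_pos'][2]-68.6,1),'err_tool',(R.T@d)[:2].round(2),'yaw',np.degrees(np.arctan2(R[1,0],R[0,0])).round(2),'F',s['force'].round(1),'T',s['wrist_torque'].round(2),'tilt',R[:,2].round(4),'Ftool',(R.T@s['force']).round(1))
E
python3 st.py
```

```text
10.15 [499.44 154.95 138.35] foot 69.7 err_tool [0.51 1.99] yaw 8.09 F [ 0.9 -1.  -3.3] T [-0.04 -0.   -0.02] tilt [-2.e-04  3.e-04 -1.e+00] Ftool [0.7 1.2 3.3]
```

```bash
python3 st.py; python3 - <<'E'
from h import *
s=env.observe(); w=env.camera('wrist'); im=w['image'];R=np.array(s['ee_rot'])
np.savez('w4.npz',**{k:w[k] for k in('image','fx','fy','cx','cy','pose')},tcp=s['tcp_pos'],R=R)
cv2.imwrite('pics/w4.png',cv2.resize(im[200:360,200:420],None,fx=3.6,fy=3.6,interpolation=cv2.INTER_CUBIC))
E
python3 st.py
```

```text
10.15 [499.44 154.95 138.35] foot 69.7 err_tool [0.51 1.99] yaw 8.09 F [ 0.9 -1.  -3.3] T [-0.04 -0.   -0.02] tilt [-2.e-04  3.e-04 -1.e+00] Ftool [0.7 1.2 3.3]
10.2 [499.63 154.94 138.49] foot 69.9 err_tool [0.27 1.94] yaw 8.08 F [-1.   0.6 -1.5] T [ 0.02 -0.01 -0.01] tilt [ 2.e-04  4.e-04 -1.e+00] Ftool [-0.9 -0.8  1.5]
```

View pics/w4.png

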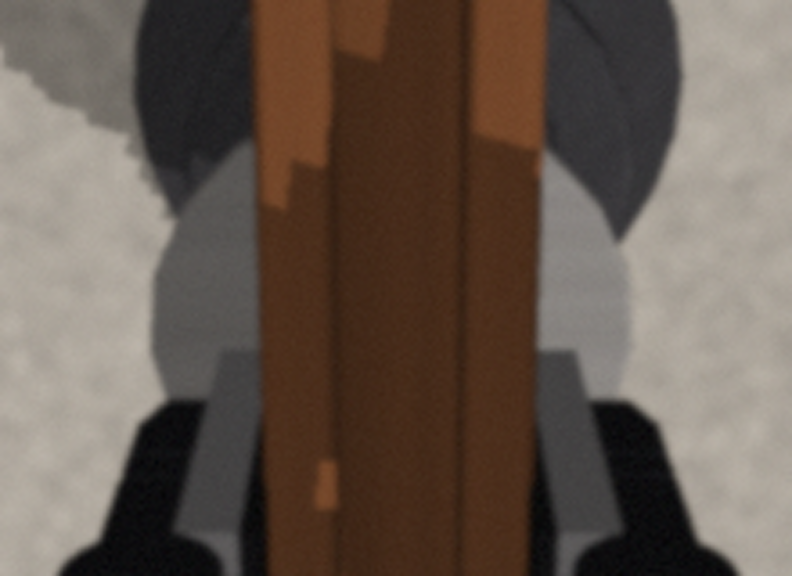

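The crop shows the flange edges at x≈136 and 682 (row ~75) and the collar edges at x≈152 and 631 (row ~310), which gives the sideways centring error.

```bash
python3 - <<'E'
from h import *
w=np.load('w4.npz');R=w['R'];t=w['tcp']
f=lambda x,y,z:R.T@(px2w(w,200+(x+.5)/3.6-.5,200+(y+.5)/3.6-.5,z)-t)
zc=t[2]-21.6
for p in [(136,75,8),(682,75,8),(152,310,zc),(631,310,zc)]: print(f(*p))
# fit flange circle in tool frame, R=50, from rim points
F=np.array([f(x,y,8)[:2] for x,y in[(136,75),(682,75),(147,150),(620,240),(660,150),(180,215)]])
from scipy.optimize import least_squares
print(least_squares(lambda c:np.hypot(*(F-c).T)-50,[0,0]))
C=np.array([f(x,y,zc)[:2] for x,y in[(152,310),(631,310),(250,140),(545,150),(177,215),(610,225)]])
q=least_squares(lambda c:np.hypot(*(C-c).T)-28,[0,0]);print(q.x,q.fun.round(2))
print(f(177,380,zc),w['cx'])
E
```

```text
[  3.56513704 -46.97218947 130.361713  ]
[  3.60571819  51.59620178 130.32860842]
[  3.75878765 -27.58105499  21.60884597]
[ 3.78952544 26.86372898 21.59055955]
     message: `ftol` termination condition is satisfied.
     success: True
      status: 2
         fun: [-1.005e+00 -4.265e-01 -2.384e-01  8.627e-01 -1.562e+00
               -1.563e-02]
           x: [ 3.683e+00  2.023e+00]
        cost: 2.2172728385605898
         jac: [[ 2.406e-03  1.000e+00]
               [ 1.560e-03 -1.000e+00]
               [ 2.870e-01  9.579e-01]
               [ 6.251e-01 -7.806e-01]
               [ 2.940e-01 -9.558e-01]
               [ 5.381e-01  8.429e-01]]
        grad: [-6.466e-07  2.071e-07]
  optimality: 6.466137075777922e-07
 active_mask: [ 0.000e+00  0.000e+00]
        nfev: 8
        njev: 8
[ 0.47982817 -0.40229453] [-0.62 -0.53  0.11  0.04  0.04 -0.02]
[ -4.95438488 -25.09552431  21.60897871] 310.1428117207207
```

Call:
carry_out([
  [[0.0004,0.0012,0],[0,0,0]],
  [[0.0004,0.0024,0],[0,0,0]],
  [[0.0004,0.0024,0.005],[0,0,0]],
  [[0.0004,0.0024,0.01],[0,0,0]],
  [[0.0004,0.0024,0.015],[0,0,0]],
  [[0.0004,0.0024,0.02],[0,0,0]],
  [[0.0004,0.0024,0.02],[0,0,0]],
  [[0.0004,0.0024,0.02],[0,0,0]],
])

```text
time_s: 11.2
tcp_pos: [500.6, 152.5, 118.4]
ee_rot: [[0.99, 0.14, 0.0], [0.14, -0.99, -0.0], [0.0, 0.0, -1.0]]
force: [0.4, 0.6, -4.2]
grip_width: 0.246
```

```bash
python3 st.py
```

```text
11.2 [500.61 152.52 118.36] foot 49.8 err_tool [-0.35 -0.63] yaw 8.07 F [ 0.4  0.6 -4.2] T [-0.05 -0.01  0.02] tilt [ 2.e-04 -0.e+00 -1.e+00] Ftool [ 0.5 -0.5  4.2]
```

Call:
carry_out([
  [[-0.0002,-0.0003,0.002],[0,0,0]],
  [[-0.0002,-0.0003,0.004],[0,0,0]],
  [[-0.0002,-0.0003,0.006],[0,0,0]],
  [[-0.0002,-0.0003,0.008],[0,0,0]],
  [[-0.0002,-0.0003,0.01],[0,0,0]],
  [[-0.0002,-0.0003,0.01],[0,0,0]],
])

```text
time_s: 11.95
tcp_pos: [500.1, 152.7, 108.1]
ee_rot: [[0.99, 0.14, -0.0], [0.14, -0.99, -0.0], [-0.0, 0.0, -1.0]]
force: [-0.4, -0.1, -2.7]
grip_width: 0.249
```

```bash
python3 st.py
```

```text
11.95 [500.07 152.73 108.08] foot 39.5 err_tool [ 0.22 -0.37] yaw 8.07 F [-0.4 -0.1 -2.7] T [0.02 0.03 0.01] tilt [-4.e-04 -2.e-04 -1.e+00] Ftool [-0.4  0.   2.7]
```

No contact in the bore. I continue in small steps towards the insert (30 mm) and just past it.

Call:
carry_out([
  [[0.0,0,0.002],[0,0,0]],
  [[0,0,0.004],[0,0,0]],
  [[0,0,0.006],[0,0,0]],
  [[0,0,0.008],[0,0,0]],
  [[0,0,0.009],[0,0,0]],
  [[0,0,0.009],[0,0,0]],
])

```text
time_s: 12.7
tcp_pos: [500.2, 152.8, 99.2]
ee_rot: [[0.99, 0.14, -0.0], [0.14, -0.99, -0.0], [-0.0, 0.0, -1.0]]
force: [-0.4, 0.3, -3.0]
grip_width: 0.25
```

Call:
carry_out([
  [[0,0,0.001],[0,0,0]],
  [[0,0,0.002],[0,0,0]],
  [[0,0,0.002],[0,0,0]],
])

```text
time_s: 13.08
tcp_pos: [500.2, 152.8, 97.2]
ee_rot: [[0.99, 0.14, -0.0], [0.14, -0.99, -0.0], [-0.0, 0.0, -1.0]]
force: [0.3, -0.6, -3.2]
grip_width: 0.25
```

Call:
carry_out([
  [[0,0,0.001],[0,0,0]],
  [[0,0,0.002],[0,0,0]],
  [[0,0,0.002],[0,0,0]],
])

```text
time_s: 13.45
tcp_pos: [500.1, 152.7, 95.2]
ee_rot: [[0.99, 0.14, -0.0], [0.14, -0.99, -0.0], [-0.0, 0.0, -1.0]]
force: [0.6, -0.5, -3.1]
grip_width: 0.247
```

The foot is at about 26.6 mm with no contact force, so it has entered the insert. I continue gently.

Call:
carry_out([
  [[0,0,0.0015],[0,0,0]],
  [[0,0,0.003],[0,0,0]],
  [[0,0,0.0045],[0,0,0]],
  [[0,0,0.006],[0,0,0]],
  [[0,0,0.006],[0,0,0]],
])

```text
time_s: 14.08
tcp_pos: [500.1, 152.8, 89.1]
ee_rot: [[0.99, 0.14, -0.0], [0.14, -0.99, -0.0], [-0.0, 0.0, -1.0]]
force: [-0.5, -0.5, -3.8]
grip_width: 0.247
```

Call:
carry_out([
  [[0,0,0.0015],[0,0,0]],
  [[0,0,0.003],[0,0,0]],
  [[0,0,0.0045],[0,0,0]],
  [[0,0,0.006],[0,0,0]],
  [[0,0,0.006],[0,0,0]],
])

```text
time_s: 14.7
tcp_pos: [500.1, 152.7, 83.1]
ee_rot: [[0.99, 0.14, -0.0], [0.14, -0.99, -0.0], [-0.0, 0.0, -1.0]]
force: [-0.1, 0.1, -3.4]
grip_width: 0.248
```

Call:
carry_out([
  [[0,0,0.0005],[0,0,0]],
  [[0,0,0.001],[0,0,0]],
  [[0,0,0.001],[0,0,0]],
])

```text
time_s: 15.08
tcp_pos: [500.2, 152.8, 82.3]
ee_rot: [[0.99, 0.14, -0.0], [0.14, -0.99, -0.0], [-0.0, 0.0, -1.0]]
force: [-0.0, -0.7, -3.4]
grip_width: 0.25
```

Foot at about 13.7 mm. I feel for the rim in 0.7 mm steps.

Call:
carry_out([
  [[0,0,0.0004],[0,0,0]],
  [[0,0,0.0007],[0,0,0]],
  [[0,0,0.0007],[0,0,0]],
])

```text
time_s: 15.45
tcp_pos: [500.2, 152.8, 81.6]
ee_rot: [[0.99, 0.14, -0.0], [0.14, -0.99, -0.0], [-0.0, -0.0, -1.0]]
force: [0.1, 0.1, -3.9]
grip_width: 0.246
```

Call:
carry_out([
  [[0,0,0.0004],[0,0,0]],
  [[0,0,0.0007],[0,0,0]],
  [[0,0,0.0007],[0,0,0]],
])

```text
time_s: 15.82
tcp_pos: [500.2, 152.8, 81.0]
ee_rot: [[0.99, 0.14, 0.0], [0.14, -0.99, 0.0], [0.0, -0.0, -1.0]]
force: [-0.3, -1.3, -2.6]
grip_width: 0.249
```

Call:
carry_out([
  [[0,0,0.0003],[0,0,0]],
  [[0,0,0.0006],[0,0,0]],
  [[0,0,0.0006],[0,0,0]],
])

```text
time_s: 16.2
tcp_pos: [500.4, 152.9, 80.9]
ee_rot: [[0.99, 0.14, 0.0], [0.14, -0.99, 0.0], [0.0, -0.0, -1.0]]
force: [-2.9, -0.6, 4.3]
grip_width: 0.248
```

Call:
carry_out([
  [[0,0,0.0003],[0,0,0]],
  [[0,0,0.0005],[0,0,0]],
  [[0,0,0.0005],[0,0,0]],
])

```text
time_s: 16.58
tcp_pos: [500.4, 152.9, 80.8]
ee_rot: [[0.99, 0.14, 0.0], [0.14, -0.99, 0.001], [0.0, -0.001, -1.0]]
force: [-4.0, 0.4, 8.3]
grip_width: 0.251
```

Contact builds at TCP z 80.9 (about 11 N net after weight), so the collar is on the rim. Release.

Call:
carry_out([
  [[0,0,-0.0004],[0,0,0]],
  [[0,0,-0.0004],[0,0,0]],
  [[0,0,-0.0004],[0,0,0]],
  [[0,0,-0.0004],[0,0,0]],
  [[0,0,-0.0004],[0,0,0]],
  [[0,0,-0.0004],[0,0,0]],
  [[0,0,-0.0004],[0,0,0]],
  [[0,0,-0.0004],[0,0,0]],
], gripper=0)

```text
time_s: 17.58
tcp_pos: [500.2, 152.8, 80.2]
ee_rot: [[0.99, 0.14, 0.0], [0.14, -0.99, 0.0], [0.0, -0.0, -1.0]]
force: [-0.6, -1.0, 0.0]
grip_width: 1.004
```

Call:
carry_out([
  [[0,0,-0.01],[0,0,0]],
  [[0,0,-0.03],[0,0,0]],
  [[0,0,-0.055],[0,0,0]],
  [[0,0,-0.08],[0,0,0]],
  [[-0.02,0,-0.1],[0,0,0]],
  [[-0.05,0,-0.11],[0,0,0]],
  [[-0.07,0,-0.11],[0,0,0]],
  [[-0.07,0,-0.11],[0,0,0]],
  [[-0.07,0,-0.11],[0,0,0]],
])

```text
time_s: 18.7
tcp_pos: [431.8, 143.1, 190.7]
ee_rot: [[0.99, 0.14, 0.002], [0.14, -0.99, 0.0], [0.002, -0.0, -1.0]]
force: [0.1, 0.2, -0.8]
grip_width: 1.004
```

```bash
python3 st.py; python3 - <<'E'
from h import *
s=env.observe();print(s['grip_width'])
a=env.camera('scene');w=env.camera('wrist')
u,v=w2px(a,[500.9,153.3,55]).astype(int)
cv2.imwrite('pics/end.png',np.hstack([cv2.resize(a['image'][v-40:v+40,u-40:u+40],(400,400),interpolation=cv2.INTER_CUBIC),cv2.copyMakeBorder(cv2.resize(w['image'],(400,300)),0,100,0,0,0)]))
t=env.camera('top')
for n in('mug','pot','speaker'):print(n,[(np.round(x['extent']),round(x['p'],2)) for x in env.search_frame(a,n)[:1]+env.search_frame(t,n)[:1]])
E
```

```text
18.7 [431.83 143.11 190.7 ] foot 122.1 err_tool [68.79 -0.24] yaw 8.07 F [ 0.1  0.2 -0.8] T [-0.03  0.02  0.01] tilt [ 1.6e-03  5.0e-04 -1.0e+00] Ftool [ 0.1 -0.2  0.8]
1.0036843159697415
mug [(array([326., 291., 365., 350.]), 0.81), (array([318., 122., 362., 183.]), 0.61)]
pot [(array([112., 252., 171., 314.]), 0.62), (array([487., 266., 558., 328.]), 0.87)]
speaker [(array([451., 197., 492., 244.]), 0.91)]
```

View pics/end.png

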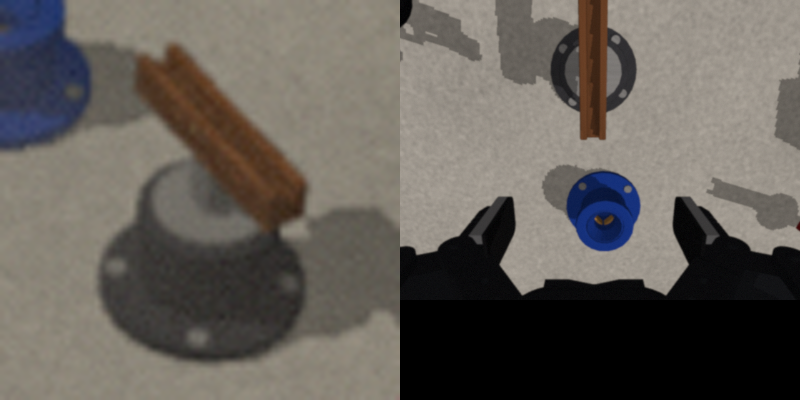

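The collar lies flat on the dark socket's rim, centred and upright. The gripper is clear and the bystanders have not moved, so I hand in.

```bash
python3 -c "from cell import env; print(env.sign_off())"
```

```text
the job is handed in; nothing more can be done
None
```

The tablet rest is out of the tidy and seated in the dark steel socket, its collar on the rim and the gripper released. I handed the job in at about 19 s; it reports no verdict.

- **Angle:** I measured the insert's angle (about 8° from world x) with the wrist camera instead of searching by touch. I gripped the bar at 55 N and turned the rest to match. The post then went down in small steps and passed the insert with no contact force.
- **Seating:** The collar met the rim at a foot height of about 12.3 mm by the arm's reading. The measured contact built to about 11 N at the end of each step, slightly above the 5–10 N suggested. I eased off and released.
- **A disagreement, fixed:** Above the socket, the arm stopped about 2 mm to one side of where I had commanded it. A wrist picture of the flange and collar showed the same, and I corrected it before going down.
- **Last checks:** In the final pictures the rest stands upright and centred with its collar flat on the rim, and the gripper is clear of everything. The mug and pot were found where they started, within detector noise. The speaker was found unmoved in the scene camera, but the last top picture gave no detection of it.

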